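# Heft the parts boxes and take the steel bush out of the heavy one

### The job

One of the three identical closed boxes on the mat holds a steel bush; the other two hold only a light plastic packing sleeve. Find the heavy box by lifting the closed boxes a little and feeling their weight, never opening a light one, then take off the heavy box's lid, lay it down flat with its grip up on a free spot of the bench or mat, and set the bush down in the aluminium tray without dropping it. Leave all three boxes standing on the mat, the light two with their own lids properly on, and do not disturb the things standing around.

Things in the scene. Friction and masses are not known exactly. Their poses are not given: they have to be found in the camera images.
- mat: black rubber bench mat, 210 (its x) x 450 (its y) x 4 mm, fixed to the bench; origin at the centre of its underside. The three boxes stand on it in a row along its y. Apart from the listed things the bench is bare from x = 0.30 to 0.69 m between y = -0.46 and 0.46 m; a parts cabinet with drawers ajar stands beyond that at the right.
- tray: fixed open aluminium tray, 130 (x) x 110 (y) x 28 mm high, walls and floor 4 mm; origin at the centre of its underside. It stands at the left or the right of the mat.
- box_a: one of three identical loose grey sheet-metal parts boxes on the mat, 130 (its x) x 66 (its y) x 73 mm high without lid, walls and floor 3 mm, 0.16 to 0.26 kg empty; origin at the centre of its underside, z up. An 18 mm thick insert on the floor has a 46 mm wide round well in the middle. Any of the three boxes may be the heavy one; closed, they look the same.
- box_b: identical to box_a in looks, size and origin. In the well of every box stands one upright tube, 42 mm in diameter, 66 mm tall, on the box floor at the origin's x, y (within 2 mm), its top 69 mm above the origin. In one box, any of the three, it is the steel bush (0.45 to 0.6 kg); in the other two a white plastic sleeve (0.03 kg).
- box_c: identical to box_a and box_b in looks, size and origin, with the same kind of well and contents as told for them; it too may be the heavy one or a light one.
- lid_a: loose lift-off lid of box_a, grey plate 128 (its x) x 64 (its y) x 4 mm, 6 mm deep lip beneath with 2.5 mm play in the box, 0.06 kg; origin at the centre of the plate's underside, 73 mm above the box's origin when on. On top, in the middle, a black grip bar 64 (x) x 14 (y) mm, from 4 to 20 mm above the lid's origin.
- lid_b: loose lift-off lid of box_b, grey plate 128 (its x) x 64 (its y) x 4 mm, 6 mm deep lip beneath with 2.5 mm play in the box, 0.06 kg; origin at the centre of the plate's underside, 73 mm above the box's origin when on. On top, in the middle, a black grip bar 64 (x) x 14 (y) mm, from 4 to 20 mm above the lid's origin.
- lid_c: loose lift-off lid of box_c, grey plate 128 (its x) x 64 (its y) x 4 mm, 6 mm deep lip beneath with 2.5 mm play in the box, 0.06 kg; origin at the centre of the plate's underside, 73 mm above the box's origin when on. On top, in the middle, a black grip bar 64 (x) x 14 (y) mm, from 4 to 20 mm above the lid's origin.
- tin_cup: bystander: open steel tin with pencils, 75 mm wide, 165 mm tall, loose, upright; origin at the underside. Stands on the side of the mat away from the tray.
- bulb_carton: bystander: small upright carton, 54 x 51 x 104 mm, loose; origin at the underside. Stands between the robot and the mat.
- ball_joint: bystander: ball joint with upright pin, 47 mm wide, 99 mm tall, loose; origin at the underside. Stands between the robot and the mat.
- rubber_sleeve: bystander: black rubber intake sleeve, 65 mm wide, 87 mm tall, loose; origin at the underside. Stands beyond the mat.
Things that resemble listed ones, but are neither listed nor needed, are in the scene too. What is shaped like the box_c but green is not meant.

How it is judged:
By the outcome, as a careful person would: the job done as asked, in the order asked, and still so for the second after the job is handed in, with the robot touching nothing.
It also fails if it takes over 67 s, if anything falls off the work surface, if the arm or the gripper's body presses on something with over 40 N, if the wrist force passes 120 N, or if a joint passes its speed limit or range.

### The arm

A 6-joint arm with a two-finger parallel gripper is mounted at the origin on a cart in front of the work surface, level with it; the furniture and walls round the work are solid. World frame = base frame: x ahead of the robot, y to its left, z up, the work surface at z = 0. Lengths are in mm, angles in degrees, forces in N, time in s.
With the tool pointing down it reaches from about 350 to 850 mm from the base axis. Payload 8.1 kg.
Tool frame: the origin (TCP) lies midway between the tips of the shut fingers; the grasp point (between the pads) lies 19 mm behind it; z points along the fingers, y is the line along which they close (so a half turn about z gives the same grasp; the last joint's range is limited). The gripper opens to 85 mm and grips with 20 to 120 N. Pads are 22 mm wide; open, the fingers measure 114 mm over their backs; the gripper's body (76 mm by 85 mm) begins 54 mm behind the grasp point. The pads swing forward as they close: fully open they stand 13 mm farther back than shut.
Start: joints at [-4.893, 7.471, 85.268, -0, 87.261, -4.893], TCP at [600.004, 0.022, 231.292] pointing down, gripper open.
Joint ranges: [-169.43, 169.43], [-51.17, 129.36], [1.28, 143.12], [-76.62, 256.62], [0, 156.53], [-152.29, 152.29]. Speed limits (degrees/s): [136.94, 136.94, 159.86, 180, 180, 180].

### API

Orientations are given as [roll, pitch, yaw] about the fixed x, y, z axes, in that order (R = Rz(yaw) Ry(pitch) Rx(roll)).
In Python, from bench import r gives the robot as it stands. The module is installed in compiled form; this text tells all that it offers.
- The arm moves only by the tool jog_arm, never from a script. Its argument "rows" is a list of rows, each a list of 2 entries, a list of its own where there are three numbers: the shift along the tool's x, y, z in mm, then the turn, a rotation vector about the tool's x, y, z in rad. A call has 1 to 10 rows; each row is the pose to reach, as a shift and turn from the pose commanded when the call began, along the tool's axes at that moment; what a row does not reach only later rows make up. A row lasts 1/10 s, in which the tool goes at most 50 mm and 8.59 degrees, less where a joint would pass 70% of its speed; a pose out of reach is approached as far as the arm can. A call with a gripper value outside its range is refused whole. "grip" is the finger opening in mm, from 0 to 85.4, set as the call begins (left out, the last holds). The fingers move at their own pace and stop on an object; "force" is the grip in N (left out, the last holds). Time passes only in rows, so rows that repeat a pose let the fingers close. It gives the time, the measured TCP pose, the force, the opening and the grip force at its end, in the units of the state.
- r.sense(): the state, without advancing time (a new reading comes with each control period).
- r.snapshot(name): name is "scene" or "side" or "wrist"; returns (picture, depth): 384x512x3 uint8, blue, green, red; 384x512 float32, mm along the optical axis (not along the pixel's ray), 0 where there is no reading.
- r.camera_params(name): a dict with "fx", "fy", "cx", "cy" (pixels), "dist_coeffs" ([k1, k2, p1, p2, k3] as OpenCV has them; the pictures are not rectified), "pose" (4x4, takes a point from camera to world coordinates); the wrist camera has in their place "tool_from_camera" (4x4, takes a point from camera to tool coordinates, whose origin is the TCP and whose axes are the flange's). Camera axes: x right, y down, z forward; pixel columns grow to the right and rows downward; lengths in mm; the calibration is good to about 2 mm. A picture is of the moment at which its call begins: read the wrist's pose just before it. camera_params takes no time and is no camera call.
- r.hand_in(): hands the job in; it is judged then, once.
The state is a dict: "time": time; "joint_pos": joint angles; "qd": joint speeds; "joint_efforts": joint torques, N m; "tool_pos": TCP position; "tcp_rot": TCP orientation; "ft_force": force on the tool from outside, world axes, zero at the start; "wrist_torque": the same for the moment, N m; "finger_gap": finger opening in mm; "grip_force": force on a finger pad.
Only numpy, scipy, OpenCV 4.12 (cv2) and the standard library are available. Lean on these libraries where they do the work, as an engineer would, in place of code of your own. Each camera call takes 0.05 s, during which the arm holds its last target. There are 200 camera calls.

## Working session

There is one attempt and no reset: what is moved stays moved. The work goes in short steps, Python scripts to look and compute and a tool call to move; the robot and the scene stay as the last step left them, time stands still between calls to the robot, and variables do not carry over. Pictures are saved under pics/ and viewed, at most 10 in all, crops included, and the job is handed in when it is done.

Besides the shell and the picture viewer there is one more tool, called after "Request:" as name(argument=value, ...) on one line, values as JSON. jog_arm: Moves the arm, as the interface text tells. Its arguments: {"type":"object","properties":{"rows":{"type":"array"},"grip":{"type":"number"},"force":{"type":"number"}},"required":["rows"]}

```bash
mkdir -p pics
python3 - <<'E'
from bench import r
import cv2,numpy as np
print(r.sense())
for n in ["scene","side"]:
    p,d=r.snapshot(n); np.savez(f"{n}.npz",p=p,d=d); cv2.imwrite(f"pics/{n}.png",p); c=r.camera_params(n); print(n,c)
print(r.camera_params("wrist"))
E
```

```text
{'time': 0.0, 'joint_pos': array([-4.89317205e+00,  7.51514053e+00,  8.53313481e+01, -4.97143303e-04,
        8.72618606e+01, -4.89331732e+00]), 'qd': array([-0.05552702,  0.02152787,  0.06491435, -0.06335943, -0.06896584,
       -0.02567491]), 'joint_efforts': array([-1.90700346e-03, -5.69404185e+01, -5.00557995e+01, -2.19391650e-04,
        1.44415747e-02,  7.24149572e-05]), 'tool_pos': array([5.99432525e+02, 6.65727829e-02, 2.30224276e+02]), 'tcp_rot': array([-1.79892003e+02, -8.74753980e-03,  9.00001612e+01]), 'ft_force': array([-0.17350225,  0.03917631,  0.65142352]), 'wrist_torque': array([ 0.0027565 , -0.02423755,  0.05259337]), 'grip_force': 0.0, 'finger_gap': 85.66726952702099}
scene {'fx': 404.07280847240025, 'fy': 404.07280847240025, 'cx': 261.3083795753123, 'cy': 189.59075853215123, 'dist_coeffs': array([0.03928083, 0.        , 0.        , 0.        , 0.        ]), 'pose': array([[ 8.77896675e-01, -2.07487979e-01,  4.31562471e-01,
         6.12187782e+01],
       [-4.78359923e-01, -4.20776208e-01,  7.70791260e-01,
        -8.97146501e+02],
       [ 2.16612992e-02, -8.8311
[... 544 characters left out ...]
.76999224e-01, -4.80173844e-01,
         7.17708423e+02],
       [ 0.00000000e+00,  0.00000000e+00,  0.00000000e+00,
         1.00000000e+00]])}
{'fx': 293.43973956633323, 'fy': 293.43973956633323, 'cx': 255.23697837206782, 'cy': 194.09869780479892, 'dist_coeffs': array([-0.06236664,  0.        ,  0.        ,  0.        ,  0.        ]), 'tool_from_camera': array([[-4.90692217e-04, -9.45674981e-01, -3.25113195e-01,
         8.36670785e+01],
       [ 9.99999641e-01, -6.88539074e-04,  4.93496227e-04,
         4.03595734e-01],
       [-6.90540173e-04, -3.25112836e-01,  9.45674980e-01,
        -1.42959076e+02],
       [ 0.00000000e+00,  0.00000000e+00,  0.00000000e+00,
         1.00000000e+00]])}
```

View pics/scene.png

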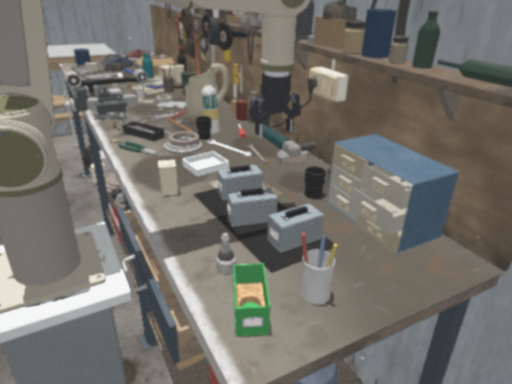

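View pics/side.png

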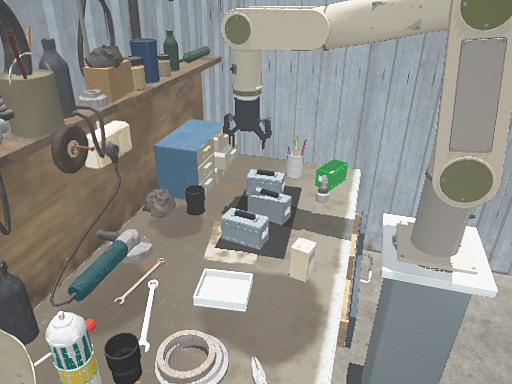

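Scene view: the candidates for "box" are grey boxes at scene pixels (240,180), (252,207) and (295,228), plus a green bin at (250,300), which is excluded. The tray is at (205,163), with the tin at (318,278), ball joint at (226,255), carton at (168,177) and rubber sleeve at (315,182). In the side view the boxes are at (265,182), (268,205) and (245,228), and the tray is at (223,290).

```bash
cat > h.py <<'E'
import cv2,numpy as np
from bench import r
def cloud(p,d,c,pose=None):
    K=np.array([[c["fx"],0,c["cx"]],[0,c["fy"],c["cy"]],[0,0,1]])
    v,u=np.nonzero(d>0)
    n=cv2.undistortPoints(np.stack([u,v],1).astype(np.float64)[:,None],K,c["dist_coeffs"])[:,0]
    z=d[v,u].astype(float)
    P=np.c_[n*z[:,None],z,np.ones(len(z))]@(c["pose"] if pose is None else pose).T
    return P[:,:3],p[v,u],np.stack([u,v],1)
E
python3 - <<'E'
from h import *
A=[];C=[]
for n in ["scene","side"]:
    f=np.load(n+".npz"); P,c,uv=cloud(f["p"],f["d"],r.camera_params(n))
    m=(P[:,0]>250)&(P[:,0]<720)&(abs(P[:,1])<470)&(P[:,2]<180); P,c,uv=P[m],c[m],uv[m]
    print(n,np.median(P[(P[:,2]<3)&(P[:,2]>-8),2]))
    dark=c.max(1)<75
    for nm,mm in (("grip",dark&(P[:,2]>88)&(P[:,2]<102)),("plate",(P[:,2]>74)&(P[:,2]<88)&~dark),("all",P[:,2]>14)):
        img=np.zeros((480,480),np.uint8); ix=(P[mm][:,0]-250).astype(int); iy=(P[mm][:,1]+480)/2
        img[ix,np.clip(iy,0,479).astype(int)]=255
        img=cv2.dilate(img,np.ones((7,5)))
        N,L=cv2.connectedComponents(img); lab=L[ix,np.clip(iy,0,479).astype(int)]
        for k in range(1,N):
            Q=P[mm][lab==k]
            if len(Q)<15: continue
            (cx,cy),(w,h),a=cv2.minAreaRect(Q[:,:2].astype(np.float32))
            print(n,nm,len(Q),"c",np.round([cx,cy]),"wh",np.round([w,h]),"a",round(a,1),"zmax",round(np.percentile(Q[:,2],95)),"mean",np.round(Q.mean(0)),"col",c[mm][lab==k].mean(0).round(),uv[mm][lab==k].mean(0).round())
E
```

```text
scene 1.67119369274792
scene grip 100 c [524. -19.] wh [13. 60.] a 80.9 zmax 100 mean [523. -20.  95.] col [51. 49. 49.] [252. 191.]
scene grip 74 c [558. 133.] wh [12. 56.] a 79.4 zmax 100 mean [557. 132.  95.] col [53. 51. 52.] [239. 168.]
scene grip 97 c [ 575. -167.] wh [61.  9.] a 1.8 zmax 100 mean [ 573. -167.   95.] col [51. 48. 49.] [296. 212.]
scene plate 204 c [ 355. -336.] wh [132.  66.] a 66.3 zmax 77 mean [ 351. -346.   76.] col [106. 168. 101.] [251. 288.]
scene plate 73 c [359. 225.] wh [10. 49.] a 73.7 zmax 87 mean [359. 226.  81.] col [134. 148. 155.] [168. 173.]
scene plate 36 c [ 366. -190.] wh [11. 17.] a 72.2 zmax 87 mean [ 366. -190.   80.] col [117. 119. 121.] [225. 243.]
scene plate 522 c [524. -17.] wh [ 71. 129.] a 77.3 zmax 85 mean [517. -27.  82.] col [149. 146. 138.] [251. 197.]
scene plate 165 c [ 496. -372.] wh [29. 64.] a 56.3 zmax 87 mean [ 491. -376.   81.] col [141. 142. 142.] [317. 273.]
scene plate 394 c [560. 136.] wh [ 70. 130.] a 80.9 zmax 86 mean [554. 125.  82.] col [158. 154. 145.] [239. 173.]
scene plate 114 c [ 527. -340.] wh [18. 54.] a 3
[... 2476 characters left out ...]
05.] [302. 257.]
side all 208 c [ 365. -177.] wh [46. 34.] a 17.6 zmax 95 mean [ 367. -175.   49.] col [149. 152. 150.] [323. 189.]
side all 1123 c [525. -14.] wh [ 72. 135.] a 77.4 zmax 94 mean [519.   5.  62.] col [142. 138. 128.] [270. 204.]
side all 474 c [ 511. -358.] wh [68. 81.] a 27.4 zmax 139 mean [ 504. -344.   74.] col [164. 169. 172.] [295. 160.]
side all 713 c [540. 379.] wh [131. 116.] a 7.4 zmax 31 mean [541. 383.  24.] col [231. 229. 225.] [223. 288.]
side all 1397 c [561. 138.] wh [ 70. 134.] a 80.9 zmax 95 mean [556. 157.  62.] col [158. 153. 143.] [245. 227.]
side all 757 c [ 578. -160.] wh [134.  74.] a 3.4 zmax 96 mean [ 575. -143.   69.] col [156. 151. 141.] [265. 180.]
```

Run:
```python
from h import *
f=np.load("side.npz");s=np.load("scene.npz")
a=cv2.resize(s["p"][140:260,180:340],(640,480),interpolation=cv2.INTER_CUBIC)
b=f["p"][160:320,180:340]; b=cv2.resize(b,(480,480),interpolation=cv2.INTER_CUBIC)
cv2.imwrite("pics/crop.png",cv2.resize(np.hstack([a,b]),(800,343)))
for n,g in (("scene",s),("side",f)):
    P,c,uv=cloud(g["p"],g["d"],r.camera_params(n))
    # near-plane (mat) dark pixels
    m=(P[:,0]>330)&(P[:,0]<700)&(abs(P[:,1])<320)&(P[:,2]<10)&(P[:,2]>0)
    Q=P[m&(c.max(1)<62)]
    img=np.zeros((400,700),np.uint8); img[(Q[:,0]-320).astype(int),(Q[:,1]+350).astype(int)]=255
    img=cv2.morphologyEx(img,cv2.MORPH_CLOSE,np.ones((9,9)));img=cv2.morphologyEx(img,cv2.MORPH_OPEN,np.ones((7,7)))
    k,_=cv2.findContours(img,0,2); k=max(k,key=cv2.contourArea)
    (y,x),wh,an=cv2.minAreaRect(np.vstack([k])); print(n,"mat",x+320,y-350,wh,an)
    bx=cv2.boxPoints(((y,x),wh,an)); print((bx[:,::-1]+[320,-350]).round().tolist())
    m=(c.min(1)>165)&(P[:,2]>20)&(P[:,2]<40)&(P[:,1]>300)&(P[:,1]<460)&(P[:,0]>430)&(P[:,0]<650)
    print("tray",cv2.minAreaRect(P[m][:,:2].astype(np.float32)))
```

```text
scene mat 493.7868347167969 -30.30328369140625 (110.48177337646484, 433.7066345214844) 84.7322998046875
[[459.0, -251.0], [419.0, 181.0], [529.0, 191.0], [569.0, -241.0]]
tray ((539.6818237304688, 379.91558837890625), (131.79110717773438, 119.79747772216797), 6.74313497543335)Traceback (most recent call last):
  File "<stdin>", line 13, in <module>
ValueError: max() iterable argument is empty
```

View pics/crop.png

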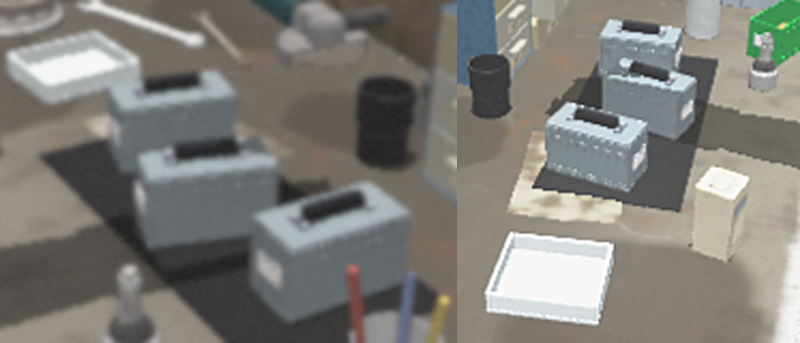

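The crop shows three identical closed grey boxes on the black mat with black grip bars. The green bin is a decoy (off at right), and the tray is white aluminium. I'll compute the mat corners by casting rays.

Run:
```python
from h import *
def ray(n,u,v,z):
    c=r.camera_params(n);K=np.array([[c["fx"],0,c["cx"]],[0,c["fy"],c["cy"]],[0,0,1]])
    q=cv2.undistortPoints(np.array([[[u,v]]],float),K,c["dist_coeffs"])[0,0];T=c["pose"]
    d=T[:3,:3]@[q[0],q[1],1];o=T[:3,3];return (o+d*(z-o[2])/d[2]).round()[:2]
for a in [("scene",195,195),("side",285,258),("side",216,248),("side",302,187)]: print(a,ray(*a,4))
```

```text
('scene', 195, 195) [428. 189.]
('side', 285, 258) [422. 195.]
('side', 216, 248) [629. 209.]
('side', 302, 187) [ 455. -256.]
```

Request:
jog_arm(rows=[[[40,-20,0],[0,0,0.13]],[[90,-45,0],[0,0,0.26]],[[135,-40,20],[0,0,0.39]],[[137,-39,40],[0,0,0.52]],[[137,-39,60],[0,0,0.65]],[[137,-39,70],[0,0,0.78]],[[137,-39,80],[0,0,0.91]],[[137,-39,80],[0,0,1.04]],[[137,-39,80],[0,0,1.17]],[[137,-39,80],[0,0,1.3]]], grip=85, force=60)

```text
time: 1.1
tool_pos: [560.5, 137.0, 150.5]
tcp_rot: [-180.0, 0.1, 15.2]
ft_force: [-0.3, -0.7, 0.0]
finger_gap: 85.1
grip_force: 0.0
```

Request:
jog_arm(rows=[[[0,0,0],[0,0,0.14]],[[0,0,0],[0,0,0.28]],[[0,0,0],[0,0,0.42]],[[0,0,35],[0,0,0.42]],[[0,0,75],[0,0,0.42]],[[0,0,105],[0,0,0.42]],[[0,0,116],[0,0,0.42]],[[0,0,116],[0,0,0.42]]])

```text
time: 1.9
tool_pos: [559.1, 136.7, 33.2]
tcp_rot: [179.9, 0.2, -8.5]
ft_force: [-0.1, -0.3, 0.5]
finger_gap: 84.9
grip_force: 0.0
```

Request:
jog_arm(rows=[[[0,0,0],[0,0,0]],[[0,0,0],[0,0,0]],[[0,0,0],[0,0,0]],[[0,0,0],[0,0,0]],[[0,0,0],[0,0,0]],[[0,0,0],[0,0,0]]], grip=55)

```text
time: 2.5
tool_pos: [562.8, 137.3, 37.7]
tcp_rot: [-179.9, -0.2, -8.5]
ft_force: [-0.8, 0.2, 6.8]
finger_gap: 65.5
grip_force: 68.0
```

Request:
jog_arm(rows=[[[0,0,-8],[0,0,0]],[[0,0,-16],[0,0,0]],[[0,0,-25],[0,0,0]],[[0,0,-25],[0,0,0]],[[0,0,-25],[0,0,0]],[[0,0,-25],[0,0,0]]])

```text
time: 3.1
tool_pos: [560.6, 137.0, 59.9]
tcp_rot: [180.0, 0.0, -8.5]
ft_force: [-0.9, 0.8, -1.9]
finger_gap: 65.5
grip_force: 67.2
```

Run:
```python
from bench import r
for i in range(3):
    s=r.sense(); print(s["time"],s["ft_force"],s["wrist_torque"],s["tool_pos"]); r.snapshot("side")
```

```text
3.1 [-0.9106625  0.8469843 -1.9080675] [0.02415525 0.03114056 0.01560959] [560.62105058 136.98295486  59.86565251]
3.15 [ 0.35645539 -0.77385713 -2.10507019] [0.00660612 0.01847425 0.01452413] [560.54581659 136.96021889  59.74507411]
3.2 [-0.64817411 -0.30734151 -2.42280426] [-0.03717769  0.01985234 -0.0309541 ] [560.54369633 136.94444239  59.70903681]
```

Request:
jog_arm(rows=[[[0,0,10],[0,0,0]],[[0,0,18],[0,0,0]],[[0,0,22],[0,0,0]],[[0,0,24.5],[0,0,0]],[[0,0,24.5],[0,0,0]],[[0,0,24.5],[0,0,0]]])

```text
time: 3.85
tool_pos: [561.4, 137.1, 37.6]
tcp_rot: [180.0, -0.0, -8.5]
ft_force: [-8.6, -2.1, 18.0]
finger_gap: 65.1
grip_force: 69.7
```

Request:
jog_arm(rows=[[[0,0,0],[0,0,0]],[[0,0,0],[0,0,0]],[[0,0,0],[0,0,0]],[[0,0,0],[0,0,0]],[[0,0,-30],[0,0,0]],[[0,0,-70],[0,0,0]],[[0,0,-105],[0,0,0]]], grip=85)

```text
time: 4.55
tool_pos: [560.7, 137.0, 141.8]
tcp_rot: [180.0, 0.0, -8.6]
ft_force: [1.1, -0.0, -0.3]
finger_gap: 84.7
grip_force: 0.0
```

Request:
jog_arm(rows=[[[-4,45,0],[0,0,0.02]],[[-8,90,0],[0,0,0.05]],[[-12,130,0],[0,0,0.07]],[[-13.5,156,0],[0,0,0.07]],[[-13.5,156,0],[0,0,0.07]],[[-13.5,156,35],[0,0,0.07]],[[-13.5,156,75],[0,0,0.07]],[[-13.5,156,98],[0,0,0.07]],[[-13.5,156,104],[0,0,0.07]],[[-13.5,156,104],[0,0,0.07]]])

```text
time: 5.55
tool_pos: [523.8, -14.6, 36.0]
tcp_rot: [180.0, 0.1, -12.5]
ft_force: [-0.2, 0.6, 0.7]
finger_gap: 85.0
grip_force: 0.0
```

Request:
jog_arm(rows=[[[0,0,0],[0,0,0]],[[0,0,0],[0,0,0]],[[0,0,0],[0,0,0]],[[0,0,0],[0,0,0]],[[0,0,0],[0,0,0]],[[0,0,0],[0,0,0]]], grip=55)

```text
time: 6.15
tool_pos: [526.3, -15.4, 39.1]
tcp_rot: [-180.0, -0.2, -12.6]
ft_force: [-0.4, 0.7, 7.5]
finger_gap: 65.3
grip_force: 69.7
```

Request:
jog_arm(rows=[[[0,0,-8],[0,0,0]],[[0,0,-16],[0,0,0]],[[0,0,-25],[0,0,0]],[[0,0,-25],[0,0,0]],[[0,0,-25],[0,0,0]],[[0,0,-25],[0,0,0]]])

```text
time: 6.75
tool_pos: [524.0, -15.2, 61.3]
tcp_rot: [180.0, 0.0, -12.6]
ft_force: [0.5, 0.5, -7.4]
finger_gap: 65.1
grip_force: 69.1
```

Run:
```python
from bench import r
for i in range(3):
    s=r.sense(); print(s["time"],s["ft_force"],s["wrist_torque"],s["tool_pos"]); r.snapshot("side")
```

```text
6.75 [ 0.45608388  0.52160142 -7.40866568] [0.00064283 0.04610164 0.01086044] [524.01551903 -15.19254584  61.32481137]
6.8 [-0.27861572 -0.42165832 -8.67471925] [ 0.00319621 -0.01064084  0.04117202] [523.92534439 -15.16012114  61.21632884]
6.85 [-0.55859378 -0.34066533 -7.92711253] [-0.0313997  -0.01419544 -0.02860516] [523.94400397 -15.19542054  61.19658425]
```

B is heavy (about 8 N, against 2.2 N for the first box). I'll set it down.

Request:
jog_arm(rows=[[[0,0,8],[0,0,0]],[[0,0,16],[0,0,0]],[[0,0,20],[0,0,0]],[[0,0,22],[0,0,0]],[[0,0,23.5],[0,0,0]],[[0,0,23.5],[0,0,0]],[[0,0,23.5],[0,0,0]]])

```text
time: 7.6
tool_pos: [524.8, -15.2, 39.1]
tcp_rot: [-180.0, -0.0, -12.6]
ft_force: [-5.2, 0.9, 3.5]
finger_gap: 65.1
grip_force: 69.8
```

Request:
jog_arm(rows=[[[0,0,0],[0,0,0]],[[0,0,0],[0,0,0]],[[0,0,0],[0,0,0]],[[0,0,0],[0,0,0]],[[0,0,-30],[0,0,0]],[[0,0,-75],[0,0,0]],[[0,0,-120],[0,0,0]],[[0,0,-120],[0,0,0]]], grip=85)

```text
time: 8.4
tool_pos: [529.1, -15.8, 166.3]
tcp_rot: [-179.9, -0.7, -12.6]
ft_force: [0.6, -1.1, -0.2]
finger_gap: 85.0
grip_force: 0.0
```

```bash
cat >> h.py <<'E'
from scipy.spatial.transform import Rotation as Ro
def wrist(nm=None):
    s=r.sense(); p,d=r.snapshot("wrist"); c=r.camera_params("wrist")
    T=np.eye(4);T[:3,:3]=Ro.from_euler("xyz",s["tcp_rot"],degrees=True).as_matrix();T[:3,3]=s["tool_pos"]
    if nm: cv2.imwrite(f"pics/{nm}.png",p)
    return s,p,cloud(p,d,c,T@c["tool_from_camera"])
E
python3 - <<'E'
from h import *
s,p,(P,c,uv)=wrist("w1"); print(s["tool_pos"],s["tcp_rot"],s["finger_gap"])
m=(abs(P[:,0]-524)<50)&(abs(P[:,1]+15)<40)&(P[:,2]<110)
for a,b,dk in ((88,104,1),(74,88,0)):
    Q=P[m&(P[:,2]>a)&(P[:,2]<b)&((c.max(1)<75)==dk)]
    print(len(Q),np.median(Q[:,2]) if len(Q) else 0,cv2.minAreaRect(Q[:,:2].astype(np.float32)) if len(Q) else 0)
E
```

```text
[529.1381684  -15.80362217 166.33142319] [-179.93081285   -0.72371034  -12.5582262 ] 85.01551557800884
1025 97.18035687286795 ((527.2049560546875, -15.804924011230469), (12.426023483276367, 59.54967498779297), 76.99158477783203)
7432 81.42789664848137 ((523.9852294921875, -15.299461364746094), (66.31681823730469, 114.58845520019531), 77.50629425048828)
```

View pics/w1.png

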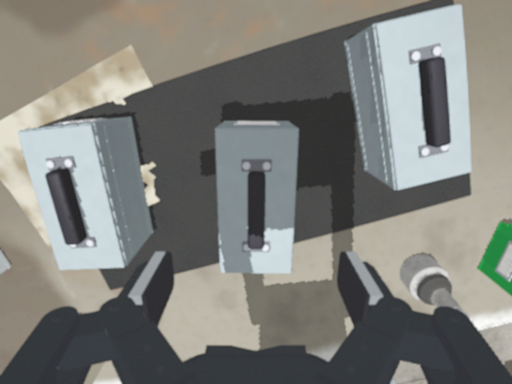

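Wrist view: the lid bar of box B is at pixel (257,208), centred between the fingers. All three lids are on. The neighbouring boxes are at (80,205) and (430,100).

Request:
jog_arm(rows=[[[0,0,15],[0,0,0]],[[0,0,35],[0,0,0]],[[0,0,50],[0,0,0]],[[0,0,50],[0,0,0]],[[0,0,50],[0,0,0]]], grip=32)

```text
time: 8.95
tool_pos: [523.3, -15.1, 106.7]
tcp_rot: [180.0, 0.2, -12.6]
ft_force: [-0.3, 0.2, 0.7]
finger_gap: 32.4
grip_force: 0.0
```

Request:
jog_arm(rows=[[[0,0,10],[0,0,0]],[[0,0,17],[0,0,0]],[[0,0,22],[0,0,0]],[[0,0,22],[0,0,0]],[[0,0,22],[0,0,0]]])

```text
time: 9.45
tool_pos: [524.5, -15.2, 86.3]
tcp_rot: [-180.0, 0.0, -12.6]
ft_force: [0.1, -0.7, 0.5]
finger_gap: 31.8
grip_force: 0.0
```

Request:
jog_arm(rows=[[[0,0,0],[0,0,0]],[[0,0,0],[0,0,0]],[[0,0,0],[0,0,0]],[[0,0,0],[0,0,0]],[[0,0,0],[0,0,0]]], grip=5, force=40)

```text
time: 9.95
tool_pos: [524.9, -15.3, 86.9]
tcp_rot: [-180.0, -0.1, -12.6]
ft_force: [0.3, -0.6, 5.3]
finger_gap: 13.0
grip_force: 40.3
```

Gripped the bar. Lifting the lid.

Request:
jog_arm(rows=[[[0,0,-6],[0,0,0]],[[0,0,-14],[0,0,0]],[[0,0,-30],[0,0,0]],[[0,0,-50],[0,0,0]],[[0,0,-60],[0,0,0]],[[0,0,-60],[0,0,0]],[[0,0,-60],[0,0,0]]])

```text
time: 10.65
tool_pos: [524.3, -15.2, 146.0]
tcp_rot: [180.0, 0.0, -12.6]
ft_force: [0.1, 0.0, -0.9]
finger_gap: 12.8
grip_force: 39.7
```

Run:
```python
from h import *
s,p,(P,c,uv)=wrist("w2"); print(s)
sc,_=r.snapshot("scene"); cv2.imwrite("pics/v2.png",np.hstack([cv2.resize(p,(400,300)),cv2.resize(sc[130:270,170:340],(364,300))]))
```

```text
{'time': 10.65, 'joint_pos': array([-7.26439715e+00, -9.42915521e-01,  1.03055164e+02, -1.09452637e-04,
        7.78932674e+01,  9.52939851e+01]), 'qd': array([-0.0727298 ,  0.73577781,  1.02399423, -0.00853796, -0.07409112,
        0.01379252]), 'joint_efforts': array([ 1.20136137e-03, -4.87891817e+01, -4.97020447e+01,  7.69086928e-04,
        8.30197736e-03, -8.36831941e-05]), 'tool_pos': array([524.32964585, -15.22343443, 146.00275   ]), 'tcp_rot': array([ 1.79999385e+02,  5.48239865e-03, -1.25583593e+01]), 'ft_force': array([ 0.09916895,  0.04294425, -0.86135082]), 'wrist_torque': array([-0.02667103,  0.0174458 , -0.00272546]), 'grip_force': 39.74908232688904, 'finger_gap': 12.846415159284247}
```

View pics/v2.png

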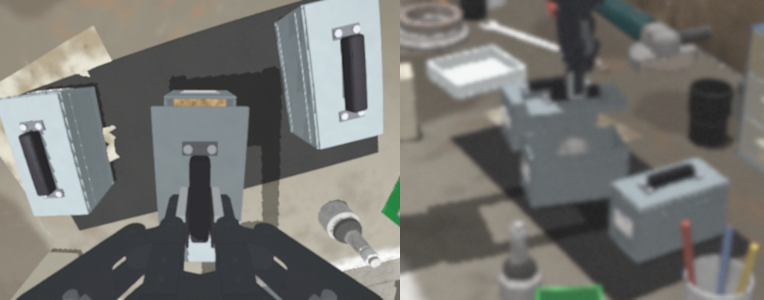

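The lid is held level (wrist view bar at (200,198)) and the open box B is below. There is bare bench in front of the mat around (383,20), so the lid goes there.

Request:
jog_arm(rows=[[[-15,0,0],[0,0,-0.14]],[[-40,0,0],[0,0,-0.28]],[[-70,0,0],[0,0,-0.42]],[[-100,-1,0],[0,0,-0.56]],[[-125,-2,0],[0,0,-0.7]],[[-140,-3,0],[0,0,-0.84]],[[-146,-3,0],[0,0,-0.98]],[[-146,-3,0],[0,0,-1.12]],[[-146,-3,0],[0,0,-1.26]],[[-146,-3,0],[0,0,-1.4]]])

```text
time: 11.75
tool_pos: [381.9, 19.5, 145.3]
tcp_rot: [-179.9, 0.0, 68.0]
ft_force: [-0.2, -0.5, -0.2]
finger_gap: 12.7
grip_force: 39.7
```

Request:
jog_arm(rows=[[[0,0,0],[0,0,-0.14]],[[0,0,0],[0,0,-0.28]],[[0,0,0],[0,0,-0.39]],[[0,0,20],[0,0,-0.39]],[[0,0,50],[0,0,-0.39]],[[0,0,80],[0,0,-0.39]],[[0,0,105],[0,0,-0.39]],[[0,0,115],[0,0,-0.39]],[[0,0,115],[0,0,-0.39]],[[0,0,115],[0,0,-0.39]]])

```text
time: 12.75
tool_pos: [383.0, 19.4, 31.9]
tcp_rot: [180.0, 0.0, 90.0]
ft_force: [0.2, -0.3, -0.0]
finger_gap: 13.0
grip_force: 39.7
```

Request:
jog_arm(rows=[[[0,0,6],[0,0,0]],[[0,0,11],[0,0,0]],[[0,0,13.5],[0,0,0]],[[0,0,15],[0,0,0]],[[0,0,15],[0,0,0]],[[0,0,15],[0,0,0]]])

```text
time: 13.35
tool_pos: [382.7, 19.4, 16.4]
tcp_rot: [180.0, 0.0, 90.0]
ft_force: [-0.6, 0.2, -0.6]
finger_gap: 12.6
grip_force: 39.7
```

Request:
jog_arm(rows=[[[0,0,0.7],[0,0,0]],[[0,0,1.4],[0,0,0]],[[0,0,1.4],[0,0,0]],[[0,0,1.4],[0,0,0]]])

```text
time: 13.75
tool_pos: [382.9, 19.4, 15.9]
tcp_rot: [180.0, 0.0, 90.0]
ft_force: [-6.4, 0.5, 11.7]
finger_gap: 12.5
grip_force: 41.2
```

Request:
jog_arm(rows=[[[0,0,0],[0,0,0]],[[0,0,0],[0,0,0]],[[0,0,0],[0,0,0]],[[0,0,-20],[0,0,0]],[[0,0,-50],[0,0,0]],[[0,0,-95],[0,0,0]],[[0,0,-140],[0,0,0]],[[0,0,-160],[0,0,0]]], grip=32)

```text
time: 14.55
tool_pos: [384.5, 19.3, 179.4]
tcp_rot: [179.7, 0.0, 90.0]
ft_force: [0.8, -0.4, -0.2]
finger_gap: 32.0
grip_force: 0.0
```

Request:
jog_arm(rows=[[[-8,30,0],[0,0,0.05]],[[-16,70,0],[0,0,0.1]],[[-27,110,0],[0,0,0.16]],[[-33,135,0],[0,0,0.22]],[[-35,141.5,0],[0,0,0.22]],[[-35,141.5,0],[0,0,0.22]],[[-35,141.5,0],[0,0,0.22]]], grip=62)

```text
time: 15.25
tool_pos: [523.1, -15.3, 174.5]
tcp_rot: [-179.9, 0.0, 77.5]
ft_force: [-0.2, -0.1, 0.4]
finger_gap: 61.9
grip_force: 0.0
```

Run:
```python
from h import *
s,p,(P,c,uv)=wrist("w3"); print(s["tool_pos"],s["tcp_rot"],s["finger_gap"])
m=(abs(P[:,0]-524)<32)&(abs(P[:,1]+15)<26)&(P[:,2]>60)&(P[:,2]<90)
Q=P[m]; print(len(Q),np.median(Q[:,2]),cv2.minEnclosingCircle(Q[:,:2].astype(np.float32)))
sc,_=r.snapshot("scene"); cv2.imwrite("pics/v3.png",np.hstack([cv2.resize(p,(400,300)),cv2.resize(sc[130:270,170:340],(364,300))]))
```

```text
[523.06425025 -15.26942805 174.48776651] [-1.79921314e+02  1.29796961e-03  7.74662363e+01] 61.89938288798733
1215 72.57886813646428 ((524.0802612304688, -14.746397018432617), 40.37375259399414)
```

View pics/v3.png

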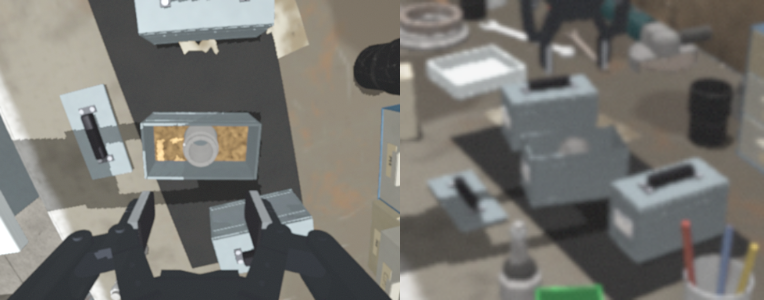

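The lid lies flat on the bench (at left in the wrist view, pixel (95,135)). The bush stands in open box B at pixel (201,145), centred between the fingers.

Request:
jog_arm(rows=[[[0,0,25],[0,0,0]],[[0,0,60],[0,0,0]],[[0,0,90],[0,0,0]],[[0,0,110],[0,0,0]],[[0,0,125],[0,0,0]],[[0,0,133],[0,0,0]],[[0,0,133],[0,0,0]],[[0,0,133],[0,0,0]]])

```text
time: 16.15
tool_pos: [524.8, -15.6, 43.0]
tcp_rot: [179.9, -0.0, 77.4]
ft_force: [0.2, 0.2, -0.0]
finger_gap: 62.1
grip_force: 0.0
```

Request:
jog_arm(rows=[[[0,0,0],[0,0,0]],[[0,0,0],[0,0,0]],[[0,0,0],[0,0,0]],[[0,0,0],[0,0,0]],[[0,0,0],[0,0,0]],[[0,0,0],[0,0,0]]], grip=30, force=60)

```text
time: 16.75
tool_pos: [525.3, -15.7, 43.6]
tcp_rot: [179.9, -0.0, 77.4]
ft_force: [-1.2, 0.0, 6.0]
finger_gap: 39.7
grip_force: 60.3
```

Request:
jog_arm(rows=[[[0,0,-4],[0,0,0]],[[0,0,-10],[0,0,0]],[[0,0,-18],[0,0,0]],[[0,0,-28],[0,0,0]],[[0,0,-40],[0,0,0]],[[0,0,-60],[0,0,0]],[[0,0,-85],[0,0,0]],[[0,0,-115],[0,0,0]],[[0,0,-130],[0,0,0]],[[0,0,-130],[0,0,0]]])

```text
time: 17.75
tool_pos: [526.2, -15.8, 175.4]
tcp_rot: [179.7, -0.0, 77.4]
ft_force: [0.5, -0.4, -5.3]
finger_gap: 39.7
grip_force: 61.4
```

Request:
jog_arm(rows=[[[10,-2,0],[0,0,0]],[[35,-6,0],[0,0,0]],[[75,-14,0],[0,0,0]],[[120,-22,0],[0,0,0]],[[165,-30,0],[0,0,0]],[[210,-38,0],[0,0,0]],[[255,-47,0],[0,0,0]],[[300,-55,0],[0,0,0]],[[340,-62,0],[0,0,0]],[[370,-67,0],[0,0,0]]])

```text
time: 18.75
tool_pos: [537.1, 363.0, 168.7]
tcp_rot: [-179.8, 0.1, 77.5]
ft_force: [-0.4, 0.3, -4.7]
finger_gap: 39.4
grip_force: 61.3
```

Request:
jog_arm(rows=[[[12,-2,0],[0,0,0]],[[19,-4,0],[0,0,0]],[[19,-4,0],[0,0,0]],[[19,-4,25],[0,0,0]],[[19,-4,60],[0,0,0]],[[19,-4,90],[0,0,0]],[[19,-4,110],[0,0,0]],[[19,-4,118],[0,0,0]],[[19,-4,118],[0,0,0]],[[19,-4,118],[0,0,0]]])

```text
time: 19.75
tool_pos: [540.7, 379.4, 55.3]
tcp_rot: [179.9, -0.1, 77.4]
ft_force: [0.3, 0.3, -4.1]
finger_gap: 39.9
grip_force: 61.5
```

Request:
jog_arm(rows=[[[0,0,5],[0,0,0]],[[0,0,9],[0,0,0]],[[0,0,12],[0,0,0]],[[0,0,13.5],[0,0,0]],[[0,0,13.5],[0,0,0]],[[0,0,13.5],[0,0,0]]])

```text
time: 20.35
tool_pos: [539.8, 379.7, 40.8]
tcp_rot: [180.0, -0.0, 77.4]
ft_force: [-2.0, -0.3, -0.5]
finger_gap: 39.7
grip_force: 61.8
```

Request:
jog_arm(rows=[[[0,0,0.4],[0,0,0]],[[0,0,0.8],[0,0,0]],[[0,0,0.8],[0,0,0]],[[0,0,0.8],[0,0,0]]])

```text
time: 20.75
tool_pos: [539.9, 379.9, 40.7]
tcp_rot: [180.0, -0.0, 77.4]
ft_force: [-5.5, -1.8, 5.7]
finger_gap: 39.9
grip_force: 62.6
```

Firm contact. Releasing and retreating.

Request:
jog_arm(rows=[[[0,0,0],[0,0,0]],[[0,0,0],[0,0,0]],[[0,0,0],[0,0,0]],[[0,0,0],[0,0,0]],[[0,0,-15],[0,0,0]],[[0,0,-45],[0,0,0]],[[0,0,-85],[0,0,0]],[[0,0,-130],[0,0,0]],[[0,0,-160],[0,0,0]],[[0,0,-160],[0,0,0]]], grip=62)

```text
time: 21.75
tool_pos: [542.8, 381.4, 208.5]
tcp_rot: [179.5, -0.5, 77.4]
ft_force: [1.1, 0.6, 1.2]
finger_gap: 62.3
grip_force: 0.0
```

Run:
```python
from h import *
s,p,_=wrist(); sc,_=r.snapshot("scene"); sd,_=r.snapshot("side")
a=cv2.resize(sc[120:340,150:350],(400,440)); b=cv2.resize(sd[140:340,170:370],(400,400))
cv2.imwrite("pics/v4.png",np.hstack([a[:400],b])); print(s["tool_pos"],s["ft_force"])
```

```text
[542.79424929 381.38279599 208.45607429] [1.08772883 0.60306443 1.20918864]
```

View pics/v4.png

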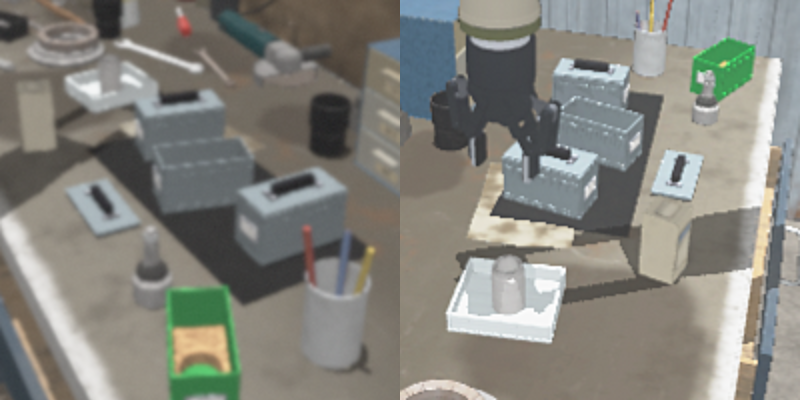

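The bush stands upright in the tray (right half, about (508,285)). The lid lies flat with its grip up on the bench (about (102,202) left, (677,172) right). Box B is open, the other two are closed on the mat, and the bystanders have not moved.

```bash
python3 -c "
from bench import r
print(r.hand_in())"
```

```text
the job is handed in; nothing more can be done
None
```

The job is handed in: the middle box was the heavy one (about 8 N lifted, against 2.2 N for the left box; the right box was never lifted), its lid lies flat with its grip up on the bench, the bush stands in the tray, and the other two boxes are still closed on the mat.

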